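# Close the split heating block with its own upper half

### The arm

A 6-joint arm with a two-finger parallel gripper is mounted at the origin on the work surface. World frame = base frame: x ahead of the robot, y to its left, z up, the work surface at z = 0. Lengths are in mm, angles in rad, forces in N, time in s.
With the tool pointing down it reaches from about 350 to 850 mm from the base axis. Payload 8.1 kg.
Tool frame: the origin (TCP) lies between the finger pads; the fingertips stand 19 mm ahead of it and the grasp point (between the pads) is the TCP (manip.tips_ahead is the distance from the TCP to the fingertips, in mm); z points along the fingers, y is the direction in which the jaws open and shut (so a half turn about z gives the same grasp; the last joint's range is limited). The gripper opens to 85 mm and grips with 20 to 120 N. Pads are 22 mm wide; open, the fingers measure 114 mm over their backs; the gripper's body (76 mm by 85 mm) begins 54 mm behind the grasp point. The pads swing forward as they close: fully open they stand 13 mm farther back than shut.
Start: joints at [1.262, 0.13, 1.488, -0, 1.523, -0.085], TCP at [133.139, 585.046, 250.292] pointing down, gripper open.
Joint ranges: [-2.96, 2.96], [-0.89, 2.26], [0.02, 2.5], [-1.34, 4.48], [0, 2.73], [-2.66, 2.66]. Speed limits (rad/s): [2.39, 2.39, 2.79, 3.14, 3.14, 3.14].

### API

Orientations are given as a unit quaternion [w, x, y, z].
In Python, from rig import manip, imaging, finish_job gives the robot as it stands.
- The arm moves only by the tool send_rows, never from a script. Its argument "motion" is a list that holds one entry, the list of rows, each a list of 5 numbers: the opening, from 0 (shut) to 1 (fully open), then the shift along the tool's x, y, z in mm, then the turn about the tool's z in degrees. In form: [[[hand, tx, ty, tz, yaw], ...]]. A call has 1 to 20 rows; each row is the pose to reach, as a shift and turn from the pose measured when the call began, along the tool's axes at that moment; what a row does not reach only later rows make up. A row lasts 1/8 s, in which the tool goes at most 62.5 mm and 10.7 degrees, less where a joint would pass 70% of its speed; a pose out of reach is approached as far as the arm can. A call with a gripper value outside its range is refused whole. The fingers move at their own pace and stop on an object; "grip_force" is the grip in N (left out, the last holds). Time passes only in rows, so rows that repeat a pose let the fingers close. It gives the time, the measured TCP pose, the force and the opening at its end, in the units of the state.
- manip.state(): the state, without advancing time (a new reading comes with each control period).
- imaging.read_camera(name): name is "side" or "top"; returns a dict with "image" (400x640x3 uint8, blue, green, red), "range_z" (400x640 float32, mm along the optical axis (not along the pixel's ray), 0 where there is no reading), "fx", "fy", "cx", "cy" (pixels), "R" (3x3) and "t" (3): a world point X has camera coordinates R X + t. Camera axes: x right, y down, z forward; pixel columns grow to the right and rows downward; lengths in mm; the calibration is good to about 2 mm. A picture is of the moment at which its call begins.
- finish_job(): hands the job in, once; it reports no verdict.
The state is a dict: "clock": time; "q": joint angles; "qd": joint speeds; "tau": joint torques, N m; "ee_pos": TCP position; "orientation": TCP orientation; "force": force on the tool from outside, world axes, zero at the start; "ft_torque": the same for the moment, N m; "finger_gap": finger opening in mm.
Only numpy, scipy, OpenCV 4.12 (cv2) and the standard library are available. Lean on these libraries where they do the work, as an engineer would, in place of code of your own. Each camera call takes 0.05 s, during which the arm holds its last target. There are 200 camera calls.

### The job

The lower half of a split aluminium heating block sits on the dry bath with a sample tube in its groove and two steel dowel pins standing up. Of the three loose upper halves on the bench, pick the one whose two holes match those pins and set it gently over the pins, fully home so that the faces meet, then let go. Leave the other two upper halves where they lie.

Things in the scene. Friction and masses are not known exactly. Their poses are not given: they have to be found in the camera images.
- lower_half (a point): Fixed aluminium lower half, 110 (x) by 86 (y) mm, on a white and blue dry bath 200 by 170 mm. Point: centre of its top face, 90 mm above the bench; x lengthwise, z up. Two tapered dark steel pins at (x, y) = (38, 26) and (-38, -26) mm, 26 tall, 18 across at the foot, 8 at the tip. A 13 mm glass tube lies in its groove along x, 5 mm proud, its ends up to 70 mm from the centre.
- half_a_mid (a point): Loose aluminium upper half, 110 (x) by 86 (y) by 24 mm, 0.5 kg; on top a central grey grip block, 40 (x) by 24 (y), 32 mm tall; groove along x below, 20 wide, 10 deep. Point: centre, 28 mm above its underside, 28 mm below the top of the grip; x lengthwise, z up. Two 22 mm through holes at (x, y) = (38, 26) and (-38, -26) mm: one diagonal. Same after a half turn.
- half_b_mid (a point): Loose aluminium upper half, 110 (x) by 86 (y) by 24 mm, 0.5 kg; on top a central grey grip block, 40 (x) by 24 (y), 32 mm tall; groove along x below, 20 wide, 10 deep. Point: centre, 28 mm above its underside, 28 mm below the top of the grip; x lengthwise, z up. Two 22 mm through holes at (x, y) = (38, -26) and (-38, 26) mm: the other diagonal.
- half_c_mid (a point): Loose aluminium upper half, 110 (x) by 86 (y) by 24 mm, 0.5 kg; on top a central grey grip block, 40 (x) by 24 (y), 32 mm tall; groove along x below, 20 wide, 10 deep. Point: centre, 28 mm above its underside, 28 mm below the top of the grip; x lengthwise, z up. Two 22 mm through holes at (x, y) = (38, 26) and (-38, 26) mm: along the same long side.

How it is judged:
By the outcome, as a careful person would: the job done as asked, in the order asked, and still so for the second after the job is handed in, with the robot touching nothing.
It also fails if it takes over 38 s, if anything falls off the work surface, if the arm or the gripper's body presses on something with over 40 N, if the wrist force passes 120 N, or if a joint passes its speed limit or range.

## Working session

There is one attempt and no reset: what is moved stays moved. The work goes in short steps, Python scripts to look and compute and a tool call to move; the robot and the scene stay as the last step left them, time stands still between calls to the robot, and variables do not carry over. Pictures are saved under pics/ and viewed, about 8 in all and at most 12, crops included, and the job is handed in when it is done.

Besides the shell and the picture viewer there is one more tool, called after ">>>" as name(argument=value, ...) on one line, values as JSON. send_rows: Moves the arm, as the interface text tells. Its arguments: {"type":"object","properties":{"motion":{"type":"array"},"grip_force":{"type":"number"}},"required":["motion"]}

```bash
mkdir -p pics
python3 - <<'E'
from rig import manip, imaging
import cv2,numpy as np
s=manip.state();print(s)
for n in("top","side"):
    d=imaging.read_camera(n);cv2.imwrite(f"pics/{n}0.png",d["image"]);np.savez(f"{n}0.npz",**d)
    print(n,d["fx"],d["fy"],d["cx"],d["cy"],d["R"].round(3).tolist(),d["t"])
E
```

```text
{'clock': 0.0, 'q': array([ 1.26162502e+00,  1.31186140e-01,  1.48929714e+00, -7.82340024e-06,
        1.52298747e+00, -8.54166588e-02]), 'qd': array([-0.00094324, -0.0011083 ,  0.00015348,  0.00164574, -0.00075364,
       -0.00070944]), 'tau': array([-2.03093667e-03, -5.69411051e+01, -5.00543082e+01, -4.29740203e-04,
        1.49081298e-02,  1.45456954e-05]), 'ee_pos': array([132.96725382, 584.5480396 , 249.21967007]), 'orientation': array([-1.80237500e-04,  1.11643847e-01,  9.93747840e-01, -9.21596007e-04]), 'force': array([ 0.05821481, -0.64052742, -0.24792311]), 'ft_torque': array([ 0.00422812, -0.02107178, -0.0461435 ]), 'finger_gap': 85.59956163033523}
top 458.57727419232134 458.57727419232134 316.2478294245198 193.21805705562758 [[0.029, -1.0, 0.003], [-0.974, -0.029, -0.223], [0.223, 0.004, -0.975]] [ -5.07674351 580.0814665  971.59288897]
side 448.7136366455699 448.7136366455699 317.97448842500484 189.13478253018104 [[-0.949, -0.315, -0.02], [-0.159, 0.534, -0.83], [0.272, -0.785, -0.557]] [541.82978068 195.21146526 921.06977218]
```

View pics/top0.png

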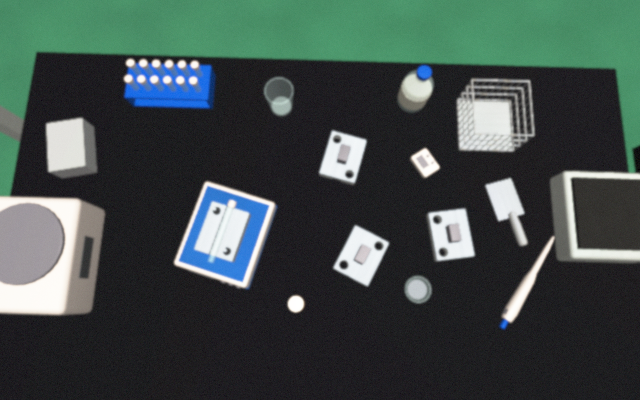

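View pics/side0.png

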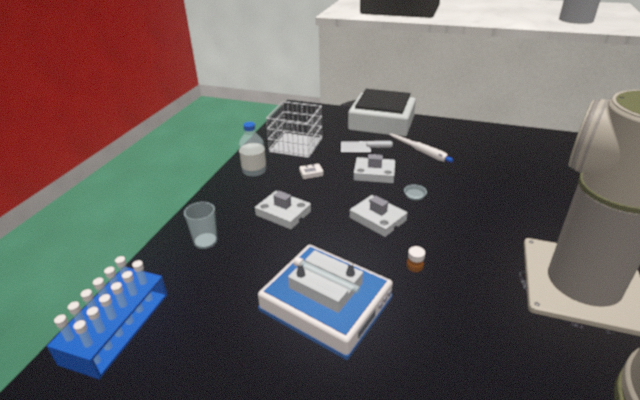

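The top view shows the bath near (225,233), with pins at about (217,210) and (227,251). The three halves are near (343,157), (361,255) and (451,233). I'll zoom in.

Run:
```python
import cv2,numpy as np
im=np.load("top0.npz")["image"]
a=cv2.resize(im[170:300,165:285],None,fx=4,fy=4,interpolation=cv2.INTER_CUBIC)
b=cv2.resize(im[120:295,310:485],(390,390),interpolation=cv2.INTER_CUBIC)
o=np.zeros((520,800,3),np.uint8);o[:,:400]=cv2.resize(a,(400,433))[:1].repeat(520,0)*0;a=cv2.resize(a,(400,433));o[:433,:400]=a;o[:390,405:795]=b
cv2.imwrite("pics/crop.png",o)
```

```text
(no output)
```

View pics/crop.png

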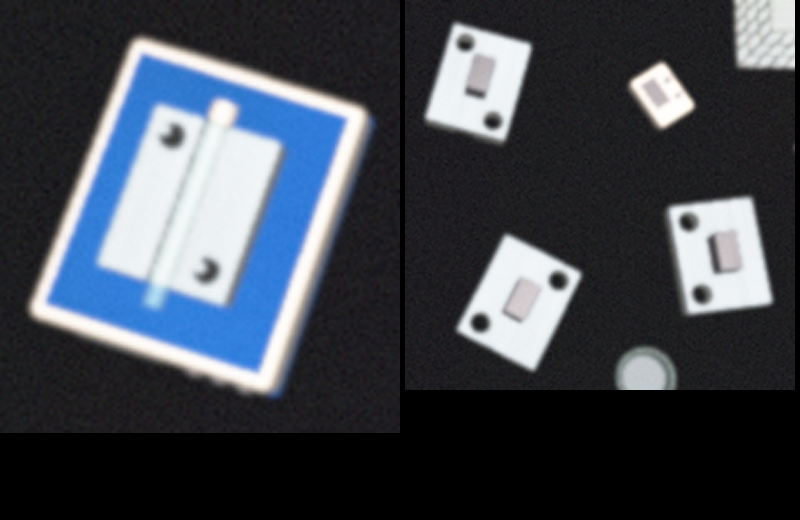

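The lower half's pins lie top-left and bottom-right about an axis tilted the same way as the half at (343,157). That half has its holes on the same diagonal, so it is half_a. The lower one at (361,255) has the other diagonal, and the right one has both holes on one side. Next I'll measure half_a and the lower half.

```bash
cat > h.py <<'E'
import cv2,numpy as np
def cast(d,uv,z):
    uv=np.atleast_2d(np.asarray(uv,float));R,t=d["R"],d["t"]
    r=np.c_[(uv[:,0]-d["cx"])/d["fx"],(uv[:,1]-d["cy"])/d["fy"],np.ones(len(uv))]@R
    c=-R.T@t; return c+r*((z-c[2])/r[:,2])[:,None]
def cloud(d):
    v,u=np.mgrid[:400,:640];Z=d["range_z"].astype(float)
    P=np.stack([(u-d["cx"])/d["fx"]*Z,(v-d["cy"])/d["fy"]*Z,Z],-1)
    W=(P-d["t"])@d["R"];W[Z==0]=np.nan;return W
def rect(xy):
    c,(w,h),a=cv2.minAreaRect(xy.astype(np.float32))
    if w<h:w,h,a=h,w,a+90
    return np.round(c,1),round(w,1),round(h,1),round((a+90)%180-90,1)
E
python3 - <<'E'
from h import *
for n,boxes in (("top",{"a":(310,120,375,195,24),"low":(165,170,285,300,90)}),("side",{"a":(245,185,318,235,24),"low":(250,240,400,350,90)})):
    d=np.load(n+"0.npz");W=cloud(d);hsv=cv2.cvtColor(d["image"],cv2.COLOR_BGR2HSV)
    for k,(x0,y0,x1,y1,z) in boxes.items():
        reg=np.zeros((400,640),bool);reg[y0:y1,x0:x1]=1
        m=reg&(abs(W[...,2]-z)<5)&(hsv[...,1]<50)&(hsv[...,2]>140)
        nn,l,st,ce=cv2.connectedComponentsWithStats(m.astype(np.uint8))
        big=[i for i in range(1,nn) if st[i,4]>(150)]
        print(n,k,[(st[i].tolist()) for i in big],"z med",np.nanmedian(W[m][:,2]))
        M=np.isin(l,big);v,u=np.nonzero(M)
        print("  rect cast",rect(cast(d,np.c_[u,v],z)[:,:2]),"rect depth",rect(W[M][:,:2]))
        # dark spots and high points
        dk=reg&(hsv[...,2]<110)&(hsv[...,1]<90)
        hull=np.zeros((400,640),np.uint8);cv2.fillConvexPoly(hull,cv2.convexHull(np.c_[u,v].astype(np.int32)),1)
        nn,l,st,ce=cv2.connectedComponentsWithStats((dk&(hull>0)).astype(np.uint8))
        for i in range(1,nn):
            if st[i,4]>8: print("   dark",st[i,4],ce[i].round(1),cast(d,ce[i],z)[0].round(1), cast(d,ce[i],z+13)[0].round(1))
        g=reg&(hull>0)&(W[...,2]>z+24)
        if k=="a": print("   grip top",g.sum(),rect(W[g][:,:2]),np.median(W[g],0))
E
```

```text
top a [[320, 131, 46, 52, 1252]] z med 23.560062952923175
  rect cast (array([681.5, -48.9]), 111.5, 85.9, -14.7) rect depth (array([682.4, -49.1]), 111.7, 86.0, -14.4)
   dark 25 [336.6 139.2] [724.8 -33.   24. ] [720.2 -32.4  37. ]
   dark 13 [340.8 161.1] [670.1 -44.   24. ] [666.1 -43.4  37. ]
   dark 31 [348.9 174.1] [638.3 -63.9  24. ] [634.7 -63.   37. ]
   grip top 177 (array([681.8, -49. ]), 40.5, 23.7, -14.3) [680.33852843 -49.34521167  54.96346153]
top low [[195, 201, 54, 60, 1756]] z med 89.8036313021016
  rect cast (array([490.8, 211.9]), 124.6, 87.2, -16.1) rect depth (array([490.6, 212.2]), 124.2, 86.9, -16.2)
   dark 17 [216.6 210.9] [528.1 228.7  90. ] [525.7 225.7 103. ]
   dark 13 [227.4 251.5] [440.5 198.7  90. ] [439.3 196.2 103. ]
side a [[255, 191, 55, 32, 653]] z med 23.691604484166685
  rect cast (array([681.1, -45.7]), 113.2, 89.9, -14.6) rect depth (array([682.3, -47.7]), 113.3, 89.6, -14.4)
   dark 114 [282.2 202.2] [686.6 -61.1  24. ] [678.9 -44.4  37. ]
   grip top 118 (array([681.9, -45.6]), 41.0, 25.6, -12.4) [680.15156478 -41.65221282  54.79462687]
side low [[288, 251, 75, 52, 1886]] z med 90.14618932431974
  rect cast (array([485.9, 216.3]), 140.1, 89.2, -15.9) rect depth (array([483.9, 215.6]), 139.5, 88.6, -15.5)
   dark 62 [300.2 271.2] [530.8 221.   90. ] [525.7 233.4 103. ]
   dark 54 [350.1 271.2] [441.6 193.5  90. ] [438.4 206.5 103. ]
```

half_a is at about (682,-49) with yaw -14.5°, and its hole diagonal matches the pins. I'll move above it, and also refine the lower half's centre without the tube.

```bash
cat >> h.py <<'E'
def move(s,target,blockang):
    w,x,y,z=s["orientation"]
    from scipy.spatial.transform import Rotation as Ro
    R=Ro.from_quat([x,y,z,w]).as_matrix()
    d=R.T@(np.asarray(target)-s["ee_pos"]); a=np.degrees(np.arctan2(R[1,0],R[0,0]))
    e=(blockang-a+90)%180-90
    print("t",s["clock"],"pos",s["ee_pos"].round(1),"axis",a.round(2),"tilt",R[:,2].round(4),"shift",d.round(1),"yaw",round(-e,2),"F",s["force"].round(1),"gap",round(s["finger_gap"],1))
E
python3 - <<'E'
from h import *
from rig import manip
move(manip.state(),[682,-49,130],-14.5)
a=np.radians(-16);ex=np.array([np.cos(a),np.sin(a)]);ey=np.array([-ex[1],ex[0]])
for n,(x0,y0,x1,y1) in (("top",(165,170,285,300)),("side",(250,240,400,350))):
    d=np.load(n+"0.npz");W=cloud(d);hsv=cv2.cvtColor(d["image"],cv2.COLOR_BGR2HSV)
    reg=np.zeros((400,640),bool);reg[y0:y1,x0:x1]=1
    m=reg&(abs(W[...,2]-90)<5)&(hsv[...,1]<50)&(hsv[...,2]>140)
    v,u=np.nonzero(m);P=cast(d,np.c_[u,v],90)[:,:2]-[483,212.5]
    X,Y=P@ex,P@ey
    k=(abs(Y)>15)&(abs(Y)<50)&(abs(X)<62)
    r=rect(P[k]);print(n,r,r[0]+[483,212.5])
    for sx in(1,-1):
        Q=W-[483+sx*43.7,212.5+sx*14.5,0]
        for lo,hi in((97,105),(105,112),(112,120)):
            g=reg&(np.hypot(Q[...,0],Q[...,1])<15)&(W[...,2]>lo)&(W[...,2]<hi)
            print("  pin",sx,lo,g.sum(),W[g].mean(0).round(1) if g.any() else"")
E
```

```text
t 0.1 pos [133.  584.6 249.3] axis 167.18 tilt [-5.0e-04 -1.6e-03 -1.0e+00] shift [-675.9 -495.8  120.1] yaw 1.68 F [-0.  -0.3 -0.2] gap 85.7
top (array([1.9, 1. ]), 109.5, 87.2, -16.0) [484.9 213.5]
  pin 1 97 15 [525.4 225.5 101.1]
  pin 1 105 12 [526.8 226.1 108.4]
  pin 1 112 5 [526.3 226.6 115.2]
  pin -1 97 16 [439.4 196.7 101. ]
  pin -1 105 11 [439.2 195.9 107.5]
  pin -1 112 6 [441.7 197.9 114. ]
side (array([0.4, 4.2]), 112.4, 89.2, -15.6) [483.4 216.7]
  pin 1 97 34 [526.3 234.  100.8]
  pin 1 105 20 [526.6 233.2 108. ]
  pin 1 112 12 [526.7 232.7 113.3]
  pin -1 97 33 [439.6 205.4 101.6]
  pin -1 105 20 [439.5 204.3 108.4]
  pin -1 112 11 [440.  204.  114.7]
```

>>> send_rows(motion=[[[1,-60,-45,-10,0],[1,-115,-85,-10,0],[1,-170,-125,-10,0],[1,-220,-162,-10,0],[1,-270,-199,-10,0],[1,-320,-235,-10,0],[1,-370,-272,-10,0],[1,-420,-308,-10,0],[1,-470,-345,-10,0],[1,-520,-382,-10,0],[1,-570,-418,20,1.7],[1,-620,-455,60,1.7],[1,-660,-484,95,1.7],[1,-676,-495,120,1.7],[1,-676,-495,120,1.7],[1,-676,-495,120,1.7]]])

```text
clock: 2.1
ee_pos: [681.8, -48.1, 129.6]
orientation: [-0.001, 0.127, 0.992, -0.001]
force: [-0.1, 0.3, -0.0]
finger_gap: 85.5
```

Run:
```python
from h import *
from rig import manip
move(manip.state(),[681.5,-47.7,47],-14.5)
```

```text
t 2.1 pos [681.8 -48.1 129.6] axis 165.45 tilt [-0.0019 -0.0011 -1.    ] shift [ 0.3  0.4 82.6] yaw -0.05 F [-0.1  0.3 -0. ] gap 85.5
```

>>> send_rows(motion=[[[1,0,0.4,30,0],[1,0,0.4,60,0],[1,0,0.4,76,0],[1,0,0.4,82,0],[1,0,0.4,82,0],[0.6,0,0.4,82,0],[0.4,0,0.4,82,0],[0.3,0,0.4,82,0],[0.2,0,0.4,82,0],[0.1,0,0.4,82,0],[0.1,0,0.4,82,0],[0.1,0,0.4,82,0],[0.1,0,0.4,82,0]]], grip_force=60)

```text
clock: 3.72
ee_pos: [682.1, -48.1, 48.2]
orientation: [-0.0, 0.127, 0.992, -0.001]
force: [-1.3, -3.2, 5.5]
finger_gap: 22.6
```

>>> send_rows(motion=[[[0.1,0,0,-10,0],[0.1,0,0,-30,0],[0.1,0,0,-60,0],[0.1,0,0,-100,0],[0.1,0,0,-140,0],[0.1,0,0,-160,0],[0.1,0,0,-160,0],[0.1,0,0,-160,0]]])

```text
clock: 4.72
ee_pos: [681.2, -47.7, 205.8]
orientation: [-0.002, 0.127, 0.992, -0.001]
force: [0.3, -0.1, -5.9]
finger_gap: 22.7
```

Run:
```python
from h import *
from rig import manip
s=manip.state();move(s,s["ee_pos"]+[-197,262.4,0],-15.9)
```

```text
t 4.725 pos [681.2 -47.7 205.8] axis 165.44 tilt [-4.4e-03 -9.0e-04 -1.0e+00] shift [256.6 204.5   0.6] yaw 1.34 F [ 0.3 -0.1 -5.9] gap 22.7
```

>>> send_rows(motion=[[[0.1,15,12,0,0],[0.1,45,36,0,0],[0.1,80,64,0,0],[0.1,115,92,0,1.3],[0.1,150,120,0,1.3],[0.1,185,147,0,1.3],[0.1,215,171,0,1.3],[0.1,238,190,0,1.3],[0.1,250,199,0,1.3],[0.1,256.5,204.5,0,1.3],[0.1,256.5,204.5,0,1.3],[0.1,256.5,204.5,0,1.3],[0.1,256.5,204.5,0,1.3]]])

```text
clock: 6.35
ee_pos: [484.8, 214.1, 206.4]
orientation: [-0.002, 0.138, 0.99, -0.001]
force: [-0.6, 0.0, -5.2]
finger_gap: 22.8
```

Run:
```python
from h import *
from rig import manip,imaging
s=manip.state();move(s,[485,214.4,138],-15.9)
o=[]
for n,(x0,y0,x1,y1) in (("top",(150,150,290,300)),("side",(240,200,400,350))):
    d=imaging.read_camera(n);np.savez(n+"1.npz",**d)
    o.append(cv2.resize(d["image"][y0:y1,x0:x1],(400,400*(y1-y0)//(x1-x0)),interpolation=cv2.INTER_CUBIC)[:375])
    W=cloud(d);hsv=cv2.cvtColor(d["image"],cv2.COLOR_BGR2HSV)
    zt=s["ee_pos"][2]-48+24
    m=(abs(W[...,2]-zt)<6)&(np.hypot(W[...,0]-485,W[...,1]-214)<80)&(hsv[...,1]<60)&(hsv[...,2]>130)
    nn,l,st,ce=cv2.connectedComponentsWithStats(m.astype(np.uint8));m=np.isin(l,[i for i in range(1,nn) if st[i,4]>60])
    v,u=np.nonzero(m);print(n,m.sum(),zt,np.median(W[m][:,2]),rect(cast(d,np.c_[u,v],zt)[:,:2]))
cv2.imwrite("pics/carry.png",np.hstack(o))
```

```text
t 6.35 pos [484.8 214.1 206.4] axis 164.09 tilt [-0.0044 -0.0011 -1.    ] shift [-0.4  0.5 68.4] yaw -0.01 F [-0.6  0.  -5.2] gap 22.8
top 552 182.38743854664185 181.79658300326355 (array([495.2, 176.8]), 115.7, 52.8, 16.5)
side 1509 182.38743854664185 182.1614224086153 (array([484.4, 217.9]), 113.3, 91.8, -15.7)
```

View pics/carry.png

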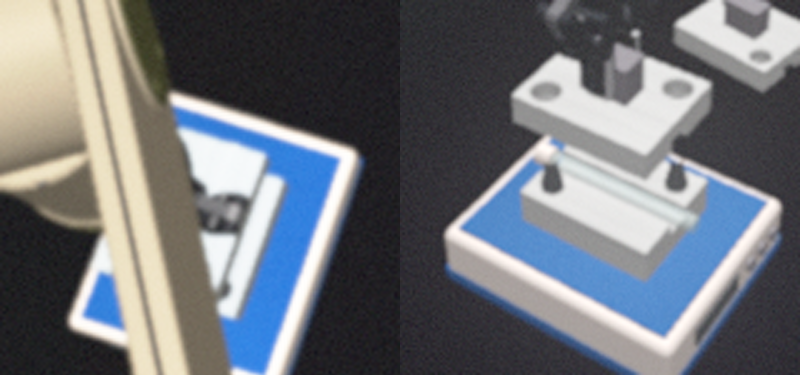

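The side view shows the held half level above the lower half, with its holes over the pins. The centres agree to about 1 mm. I'll lower it in stages and watch the force.

>>> send_rows(motion=[[[0.1,0,-0.3,15,0],[0.1,0,-0.3,30,0],[0.1,0,-0.3,37,0],[0.1,0,-0.3,42,0],[0.1,0,-0.3,46,0],[0.1,0,-0.3,50,0],[0.1,0,-0.3,52,0],[0.1,0,-0.3,54,0],[0.1,0,-0.3,54,0]]])

```text
clock: 7.58
ee_pos: [484.3, 213.9, 152.4]
orientation: [-0.002, 0.138, 0.99, -0.001]
force: [-0.2, 0.0, -6.6]
finger_gap: 23.0
```

>>> send_rows(motion=[[[0.1,0,0,2,0],[0.1,0,0,4,0],[0.1,0,0,6,0],[0.1,0,0,7,0],[0.1,0,0,8,0],[0.1,0,0,9,0],[0.1,0,0,9,0]]])

```text
clock: 8.45
ee_pos: [484.2, 213.9, 143.3]
orientation: [-0.002, 0.138, 0.99, -0.001]
force: [0.1, -0.7, -5.2]
finger_gap: 22.6
```

Run:
```python
from h import *
from rig import manip
s=manip.state();move(s,[484.4,213.9,138],-15.9);print(s["ft_torque"])
```

```text
t 8.45 pos [484.2 213.9 143.3] axis 164.1 tilt [-0.0046 -0.0011 -1.    ] shift [-0.2  0.1  5.3] yaw 0.0 F [ 0.1 -0.7 -5.2] gap 22.6
[0.00676975 0.03475923 0.03599541]
```

No contact yet, with the underside at about z = 95. I'll continue slowly.

>>> send_rows(motion=[[[0.1,0,0,1,0],[0.1,0,0,2,0],[0.1,0,0,3,0],[0.1,0,0,3.5,0],[0.1,0,0,4,0],[0.1,0,0,4,0]]])

```text
clock: 9.2
ee_pos: [484.2, 213.9, 139.2]
orientation: [-0.002, 0.138, 0.99, -0.001]
force: [-0.0, -0.0, -5.7]
finger_gap: 23.1
```

>>> send_rows(motion=[[[0.1,0,0,0.5,0],[0.1,0,0,1,0],[0.1,0,0,1.4,0],[0.1,0,0,1.4,0]]])

```text
clock: 9.7
ee_pos: [484.1, 213.9, 138.2]
orientation: [-0.002, 0.138, 0.99, -0.001]
force: [-3.5, -1.4, 0.7]
finger_gap: 22.9
```

>>> send_rows(motion=[[[0.1,0,0,0.4,0],[0.1,0,0,0.7,0],[0.1,0,0,0.7,0]]])

```text
clock: 10.07
ee_pos: [484.1, 213.9, 138.1]
orientation: [-0.002, 0.138, 0.99, -0.001]
force: [-6.4, -1.9, 4.4]
finger_gap: 22.7
```

Run:
```python
from h import *
from rig import manip,imaging
s=manip.state();move(s,[484.4,213.9,138],-15.9)
d=imaging.read_camera("side");cv2.imwrite("pics/seat.png",cv2.resize(d["image"][220:350,240:400],(800,600),interpolation=cv2.INTER_CUBIC)[:600])
W=cloud(d);hsv=cv2.cvtColor(d["image"],cv2.COLOR_BGR2HSV)
m=(abs(W[...,2]-114)<8)&(np.hypot(W[...,0]-485,W[...,1]-214)<80)&(hsv[...,1]<60)&(hsv[...,2]>130)
v,u=np.nonzero(m);A=np.c_[W[m][:,:2]-[484,214],np.ones(m.sum())];print(m.sum(),np.median(W[m][:,2]),np.linalg.lstsq(A,W[m][:,2],rcond=None)[0])
```

```text
t 10.075 pos [484.1 213.9 138.1] axis 164.1 tilt [-0.0046 -0.0011 -1.    ] shift [-0.3  0.1  0.1] yaw 0.0 F [-6.4 -1.9  4.4] gap 22.7
1549 113.84826947634497 [-2.44672676e-03 -1.03793039e-02  1.13474993e+02]
```

View pics/seat.png

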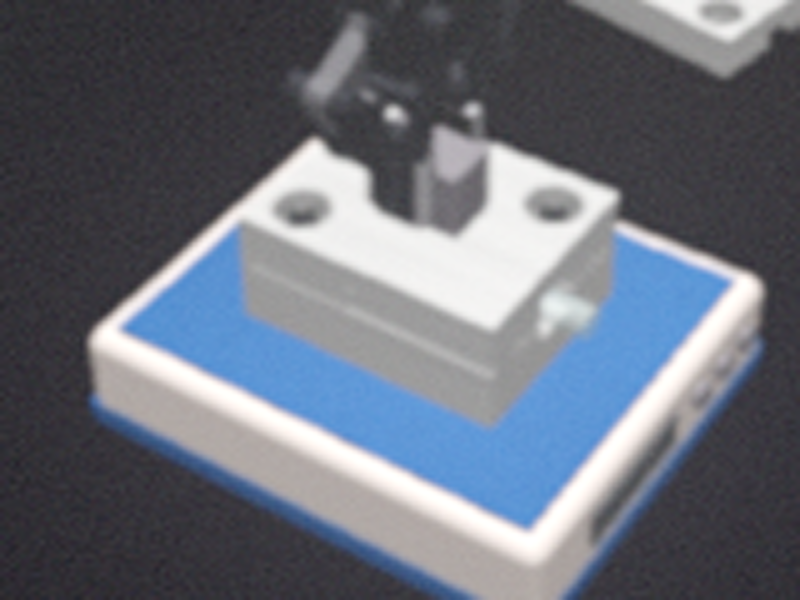

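The half is seated: the faces meet along the seam from about (245,265) to (495,378), and the top is level at z≈114. I'll release it and retreat.

>>> send_rows(motion=[[[0.35,0,0,0,0],[0.45,0,0,0,0],[0.6,0,0,0,0],[0.8,0,0,0,0],[0.8,0,0,0,0],[0.8,0,0,0,0],[0.8,0,0,-10,0],[0.8,0,0,-30,0],[0.8,0,0,-60,0],[0.8,0,0,-100,0],[0.8,0,0,-130,0],[0.8,0,-60,-130,0],[0.8,0,-120,-130,0],[0.8,0,-180,-130,0],[0.8,0,-230,-130,0],[0.8,0,-230,-130,0],[0.8,0,-230,-130,0]]])

```text
clock: 12.25
ee_pos: [422.0, -7.1, 269.4]
orientation: [-0.002, 0.139, 0.99, -0.001]
force: [-0.1, 1.3, 0.0]
finger_gap: 68.3
```

Run:
```python
from h import *
from rig import manip,imaging
s=manip.state();move(s,[484.4,213.9,138],-15.9)
o=[]
for n,(x0,y0,x1,y1) in (("top",(160,120,480,300)),("side",(200,150,420,350))):
    d=imaging.read_camera(n);o.append(cv2.resize(d["image"][y0:y1,x0:x1],(400,364),interpolation=cv2.INTER_CUBIC))
    W=cloud(d);hsv=cv2.cvtColor(d["image"],cv2.COLOR_BGR2HSV)
    m=(abs(W[...,2]-114)<7)&(np.hypot(W[...,0]-485,W[...,1]-214)<80)&(hsv[...,1]<60)&(hsv[...,2]>130)
    v,u=np.nonzero(m)
    A=np.c_[W[m][:,:2]-[484,214],np.ones(m.sum())];print(n,m.sum(),np.median(W[m][:,2]),np.linalg.lstsq(A,W[m][:,2],rcond=None)[0],rect(cast(d,np.c_[u,v],114)[:,:2]))
cv2.imwrite("pics/end.png",np.hstack(o))
```

```text
t 12.25 pos [422.   -7.1 269.4] axis 164.04 tilt [-3.3e-03 -8.0e-04 -1.0e+00] shift [  0.3 229.9 131. ] yaw -0.06 F [-0.1  1.3  0. ] gap 68.3
top 1703 113.40548827139028 [-2.00829738e-03  7.01958404e-04  1.13379034e+02] (array([484.8, 213. ]), 109.9, 87.4, -16.0)
side 1652 113.85373210473779 [ 3.58026421e-04 -9.94287275e-03  1.13604177e+02] (array([483.5, 218.2]), 114.1, 92.6, -15.7)
```

View pics/end.png

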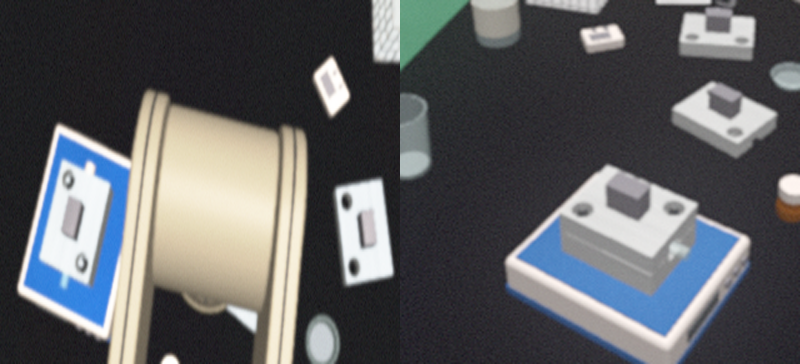

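The half sits level and fully down, with the pins showing in both holes. The other two halves look untouched, and the arm is clear.

```bash
python3 -c "
from rig import finish_job
print(finish_job())"
```

```text
the job is handed in; nothing more can be done
None
```

I picked up half_a, whose hole diagonal matches the pins, lowered it over them until the faces met, let go, backed the arm off and handed the job in. The arm's clock read about 12.3 s of the 38 s allowed.

- **Seating:** after release, the top face is level at z of about 113.5 mm, against 114 expected. The seam looks closed, and the pins show in both holes.
- **Position:** in the top camera its centre is (484.8, 213.0), against (484.9, 213.5) for the lower half, with the same yaw of -16.0°.
- **Forces:** the highest reading returned during seating was about 8 N. Forces were read only at the end of each move, so a brief peak could have been missed.
- **Other halves:** neither was touched. In the last pictures both appear where they lay, judged by eye. The half nearer the bath is partly hidden by the arm from above but clear from the side.
- **Disagreement:** the side camera puts y up to about 5 mm higher than the top camera, for both the seated and the lower half. The step from half_a to the lower half agreed to about 1 mm between cameras, so I used that for the move.

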